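# Stand the toppled jar back up in its spring-feed lane

### The job

One of the tall jars has toppled out of its spring-feed tray and lies on the worktop. Stand it upright again at the front of the tray that holds the other tall jars: their row has to be pushed back against the spring to make room, then set the jar down gently behind the front lip, standing on the lane floor, and let the row close up against it. The row must stay standing; leave the other tray's jars and the things round about where they are.

Things in the scene. Friction and masses are not known exactly. Their poses are not given: they have to be found in the camera images.
- fallen_jar: toppled jar, on its side on the worktop left of the trays: closed glass jar, 55 mm across all the way up, 158 mm tall, white cap (53 mm across, top 22 mm), 0.15 to 0.31 kg. Origin: centre of its foot; its z axis runs from foot to cap, at the start level and roughly toward the robot; balance point about 78 mm from the foot. It can roll
- tall_jar_1: standing jar in the tall-jar tray, the same kind as the toppled one: closed glass jar, 55 mm across all the way up and 158 mm tall, white cap (53 mm across, top 22 mm), 0.15 to 0.31 kg. Origin: centre of its foot, z up. At the start the frontmost of the row, against the lip
- tall_jar_2: standing jar in the tall-jar tray, the same kind as the toppled one. Origin: centre of its foot, z up. At the start behind tall_jar_1 and touching it, the pusher behind it
- tall_tray: tray with the two standing tall jars, right or left of the other tray: fixed, slick white plastic, open on top, 246 mm long, 73 mm wide. Origin: centre of its underside; x along the lane to the back, its -x end (front) toward the robot, z up. Lane floor z 6 mm, side rails 29 mm high and 63 mm apart inside, back wall at x +118 mm, 54 mm high. A third jar fits when the row is pushed back 55 mm
- tall_tray_pusher (a joint): slide of the tall tray's spring pusher, a grey paddle 52 mm wide, top 79 mm over the worktop, that presses the row forward against the lip. 0 = farthest forward (face at tray x -58 mm), grows in m toward the back, up to 0.150. Spring force about 2 N at 0.055, 2.5 N at 0.115; damped, so it moves slowly
- short_tray: the other tray, the same make and size as tall_tray, with two shorter jars in it; beside tall_tray, 120 to 135 mm from it centre to centre. Leave alone
- short_jar_1: standing jar in the short-jar tray, 58 mm across and 118 mm tall, orange lid. Origin: centre of its foot. At the start the front one. Leave alone
- short_jar_2: standing jar in the short-jar tray behind short_jar_1, same kind. Leave alone
- mill: wooden pepper mill, 58 mm across, 165 mm tall, at the left of the trays, toward the back. Origin: centre of its foot. Leave alone
- tin: low food tin, 75 mm across, 58 mm tall, at the front, toward the robot. Origin: centre of its foot. Leave alone
- glass: drinking glass, 80 mm across, 88 mm tall, at the front on the right. Origin: centre of its foot. Leave alone
- tall_tray_slot (a point): foot of the tall tray's front lip: middle of the lip's inner face, at lane floor height (tray x -118 mm, z 6 mm). Axes as the tray's. The lip is 5 mm thick and its top is 34 mm over the worktop; the front jar of the row stands against it

How it is judged (in metres and radians):
At the end, for the whole second after the job is handed in: The toppled jar and the two tall ones behind it stand upright (4 degrees) at rest on the tall tray's lane floor (4 mm), in its middle (8 mm): its foot centre at tray x -94.5 to -78 mm, theirs at -45 to +40 mm. Short jars upright, within 20 mm of their start (x of fallen_jar in the frame of tall_tray between -0.0945 and -0.078 m and y of fallen_jar in the frame of tall_tray between -0.008 and 0.008 m and z of fallen_jar in the frame of tall_tray between 0.003 and 0.01 m and angle between each of fallen_jar, tall_jar_1, tall_jar_2, short_jar_1, short_jar_2's own z axis and vertical below 0.07 rad and linear speed of each of fallen_jar, tall_jar_1, tall_jar_2 below 0.02 m/s and x of tall_jar_1 in the frame of tall_tray between -0.045 and 0.04 m and y of tall_jar_1 in the frame of tall_tray between -0.008 and 0.008 m and z of tall_jar_1 in the frame of tall_tray between 0.003 and 0.01 m and x of tall_jar_2 in the frame of tall_tray between -0.045 and 0.04 m and y of tall_jar_2 in the frame of tall_tray between -0.008 and 0.008 m and z of tall_jar_2 in the frame of tall_tray between 0.003 and 0.01 m and distance of each of short_jar_1, short_jar_2 from where it was at the start of the episode below 0.02 m); the robot touches nothing.
It fails at once if a standing tall jar is knocked over (more than 30 degrees) (angle between any of tall_jar_1, tall_jar_2's own z axis and vertical above 0.52 rad).
It fails at once if a short jar is knocked over (more than 30 degrees) or shoved by more than 30 mm (angle between any of short_jar_1, short_jar_2's own z axis and vertical above 0.52 rad or distance of any of short_jar_1, short_jar_2 from where it was at the start of the episode above 0.03 m).
It fails at once if the pepper mill, tin or glass is tipped over (more than 30 degrees) or shoved by more than 40 mm (angle between any of mill, tin, glass's own z axis and vertical above 0.52 rad or distance of any of mill, tin, glass from where it was at the start of the episode above 0.04 m).
It fails at once if the jar is banged onto the tray (over 50 N) (contact force between fallen_jar and tall_tray above 50 N).
It also fails if it takes over 58 s, if anything falls off the work surface, if the arm or the gripper's body presses on something with over 40 N, if the wrist force passes 120 N, or if a joint passes its speed limit or range.

### The arm

A 6-joint arm with a two-finger parallel gripper is mounted at the origin on a cart in front of the work surface, level with it; the furniture and walls round the work are solid. World frame = base frame: x ahead of the robot, y to its left, z up, the work surface at z = 0. Lengths are in m, angles in degrees, forces in N, time in s.
With the tool pointing down it reaches from about 0.325 to 0.85 m from the base axis. Payload 15.5 kg.
Tool frame: the origin (TCP) lies midway between the tips of the shut fingers; the grasp point (between the pads) lies 19 mm behind it; z points along the fingers, y is the line along which they close (so a half turn about z gives the same grasp; the last joint's range is limited). The gripper opens to 91 mm and grips with 3 to 60 N. Pads are 32 mm wide; open, the fingers measure 118 mm over their backs; the gripper's body (76 mm by 178 mm) begins 60 mm behind the grasp point.
Start: joints at [-75.029, 28.281, 77.091, -0, 74.628, -5.472], TCP at [0.218, -0.586, 0.214] pointing down, gripper open.
Joint ranges: [-166.48, 166.48], [-47.26, 123.95], [12.59, 153.08], [-70.14, 250.14], [6.76, 159.57], [-176.63, 176.63]. Speed limits (degrees/s): [108.29, 108.29, 147.25, 172.46, 172.46, 172.46].

### API

Orientations are given as a 3x3 rotation matrix whose columns are the frame's x, y, z axes.
In Python, from bench import ctrl gives the robot as it stands. The module is installed in compiled form; this text tells all that it offers. Calls block until the motion is done:
- ctrl.goto(position, orientation): joint-space move of the TCP to a pose.
- ctrl.move_l(position, vel=0.15, ori=None, contact_N=None): straight line of the TCP; ori=None keeps the orientation; vel is the mean speed in m/s. With contact_N (N) it stops when the force on the tool has changed by that much, and returns True; else False.
- ctrl.movej(angles): joint-space move.
- ctrl.command_gripper(opening): opening from 0.0 (shut) to 1.0 (fully open); the grip force is fixed at half the most; returns when the fingers have stopped.
- ctrl.sleep(seconds).
- ctrl.ik(position, orientation): joint angles nearest the present ones, or None.
- ctrl.read_camera(name): name is "scene" or "top" or "wrist"; returns the picture (384x512x3 uint8, blue, green, red); there is no depth.
- ctrl.camera_params(name): a dict with "fx", "fy", "cx", "cy" (pixels), "pose" (4x4, takes a point from camera to world coordinates); the wrist camera has in their place "T_tool_cam" (4x4, takes a point from camera to tool coordinates, whose origin is the TCP and whose axes are the flange's). Camera axes: x right, y up, looking along -z (the intrinsics and any distortion apply to the point x, -y, -z); pixel columns grow to the right and rows downward; lengths in m; the calibration is good to about 2 mm. A picture is of the moment at which its call begins: read the wrist's pose just before it. camera_params takes no time and is no camera call.
A pose or a line that the arm cannot do raises ctrl.MotionError and nothing moves.
- ctrl.sign_off(): hands the job in; it is judged then, once.
Readings, each from a call of its own:
- ctrl.current_t(): time.
- ctrl.current_q(): joint angles.
- ctrl.current_dq(): joint speeds.
- ctrl.current_effort(): joint torques, N m.
- ctrl.current_tool_pos(): TCP position.
- ctrl.current_eef_rot(): TCP orientation.
- ctrl.current_contact_force(): force on the tool from outside, world axes, zero at the start.
- ctrl.current_wrist_torque(): the same for the moment, N m.
- ctrl.current_grip_width(): opening from 0.0 (shut) to 1.0 (fully open).
- ctrl.current_grasp_force(): force on a finger pad.
Only numpy, scipy, OpenCV 4.12 (cv2) and the standard library are available. Lean on these libraries where they do the work, as an engineer would, in place of code of your own. Each camera call takes 0.05 s, during which the arm holds its last target. There are 200 camera calls.

## Working session

There is one attempt and no reset: what is moved stays moved. The work goes in short steps, each a Python script; the robot and the scene stay as the last script left them, time stands still between calls to the robot, and variables do not carry over. Pictures are saved under pics/ and viewed, at most 12 in all, crops included, and the job is handed in when it is done.

```bash
mkdir -p pics
python3 - <<'E'
from bench import ctrl
import cv2,numpy as np
for n in ["scene","top"]:
    im=ctrl.read_camera(n); cv2.imwrite(f"pics/{n}0.png",im)
    p=ctrl.camera_params(n); print(n,{k:(np.round(v,4).tolist()) for k,v in p.items()})
p=ctrl.camera_params("wrist");print({k:(np.round(v,4).tolist()) for k,v in p.items()})
print(ctrl.current_t(),ctrl.current_eef_rot())
a=cv2.imread("pics/scene0.png");b=cv2.imread("pics/top0.png")
E
```

```text
scene {'fx': 404.1879, 'fy': 404.1879, 'cx': 258.208, 'cy': 189.953, 'pose': [[0.9268, -0.2513, 0.2791, 0.8071], [0.3756, 0.6172, -0.6914, -0.621], [0.0015, 0.7456, 0.6664, 0.6425], [0.0, 0.0, 0.0, 1.0]]}
top {'fx': 358.0095, 'fy': 358.0095, 'cx': 250.1092, 'cy': 185.8861, 'pose': [[0.0199, 0.9873, -0.1579, 0.4441], [-0.9997, 0.0178, -0.0147, 0.0232], [-0.0117, 0.1582, 0.9873, 0.8741], [0.0, 0.0, 0.0, 1.0]]}
{'fx': 327.5304, 'fy': 327.5304, 'cx': 260.4884, 'cy': 185.7815, 'T_tool_cam': [[-0.0004, 0.9697, 0.2444, 0.0679], [1.0, 0.0004, -0.0001, 0.0005], [-0.0002, 0.2444, -0.9697, -0.1695], [0.0, 0.0, 0.0, 1.0]]}
0.1 [[ 9.37011930e-01  3.49297219e-01 -3.08270865e-04]
 [ 3.49297343e-01 -9.37011303e-01  1.08845701e-03]
 [ 9.13417210e-05 -1.12757539e-03 -9.99999360e-01]]
```

View pics/scene0.png

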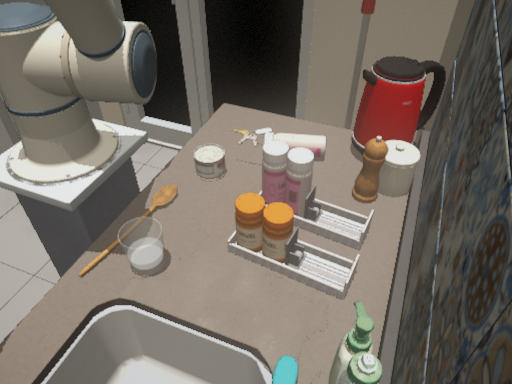

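View pics/top0.png

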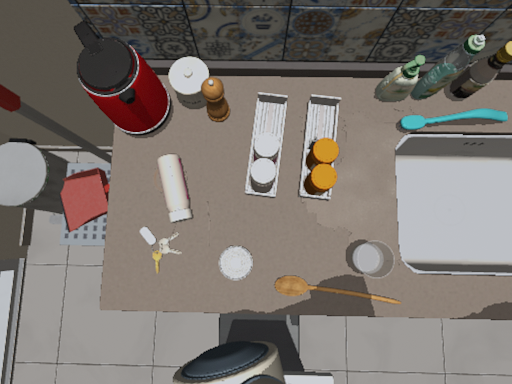

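Scene and top views: the toppled jar lies with its foot near top px (168,156) and its cap near (180,218). The tall tray's front is near (262,193) and its back near (272,96), with white caps at (263,173) and (267,147). Next I'll get coarse positions.

```bash
cat > h.py <<'E'
from bench import ctrl
import cv2,numpy as np
from scipy.spatial.transform import Rotation as Ro
def cam(name):
    p=ctrl.camera_params(name)
    if name=="wrist":
        T=np.eye(4);T[:3,:3]=ctrl.current_eef_rot();T[:3,3]=ctrl.current_tool_pos();p["pose"]=T@np.array(p["T_tool_cam"])
    return p
def ray(p,uv,z):
    uv=np.atleast_2d(np.asarray(uv,float));P=np.array(p["pose"])
    d=np.c_[(uv[:,0]-p["cx"])/p["fx"],-(uv[:,1]-p["cy"])/p["fy"],-np.ones(len(uv))]@P[:3,:3].T
    o=P[:3,3];return o+d*((z-o[2])/d[:,2])[:,None]
def proj(p,X):
    P=np.array(p["pose"]);c=(np.atleast_2d(X)-P[:3,3])@P[:3,:3]
    return np.c_[p["cx"]-p["fx"]*c[:,0]/c[:,2],p["cy"]+p["fy"]*c[:,1]/c[:,2]]
E
python3 - <<'E'
from h import *
p=cam("top")
for n,uv,z in [("foot",(168,156),.0275),("cap",(181,219),.0275),("trayfront",(262,195),.034),("trayback",(272,95),.054),("cap1",(263,171),.164),("cap2",(267,146),.164),("tin",(236,263),.058),("glass",(368,258),.04),("mill",(217,108),.05),("sj1",(322,179),.124),("shortfront",(317,198),.034)]:
    print(n,ray(p,uv,z)[0].round(3))
f=ray(p,(168,156),.0275)[0];c=ray(p,(181,219),.0275)[0]
# looking pose above, tool down; check ik for candidates
def pitch(yaw,a):  # tool z forward-down, a deg from vertical; both tool x signs
    h=np.array([np.cos(yaw),np.sin(yaw),0]);z=np.sin(a)*h+np.cos(a)*np.array([0,0,-1]);y=np.array([-np.sin(yaw),np.cos(yaw),0])
    out=[]
    for s in(1,-1): out.append(np.c_[np.cross(s*y,z),s*y,z])
    return out
d=(f-c)[:2];yw=np.arctan2(d[1],d[0]);print("yaw",np.degrees(yw))
m=(f+c)/2
for a in(0,20,30,40):
  for R in pitch(yw,np.radians(a)): print("pick",a,R[:,0].round(2),ctrl.ik((m+[0,0,.05]),R))
tf=ray(p,(262,195),.034)[0]
for a in(50,60,70,80):
  for R in pitch(np.radians(-5),np.radians(a)): 
    for zz in(.1,.16):print("place",a,R[:,0].round(2),zz,ctrl.ik([tf[0]+.03,tf[1],zz],R))
E
```

```text
foot [0.65  0.237 0.027]
cap [0.497 0.198 0.027]
trayfront [0.557 0.007 0.034]
trayback [ 0.799 -0.013  0.054]
cap1 [0.589 0.008 0.164]
cap2 [0.641 0.001 0.164]
tin [0.4   0.063 0.058]
glass [ 0.416 -0.236  0.04 ]
mill [0.765 0.119 0.05 ]
sj1 [ 0.582 -0.118  0.124]
shortfront [ 0.552 -0.123  0.034]
yaw 14.518992436195767
pick 0 [-0.97 -0.25 -0.  ] [ 1.51824373e+01  3.61621451e+01  8.68436656e+01 -2.54444375e-14
  5.69941894e+01 -8.93365551e+01]
pick 0 [0.97 0.25 0.  ] [ 1.51824373e+01  3.61621451e+01  8.68436656e+01 -2.54444375e-14
  5.69941894e+01  9.06634449e+01]
pick 20 [-0.91 -0.24 -0.34] [ 15.34582181  31.09946981 104.99966149  -0.69788175  23.90436062
 -88.58500341]
pick 20 [0.91 0.24 0.34] [ 15.34582181  31.09946981 104.99966149  -0.69788175  23.90436062
  91.41499659]
pick 30 [-0.84 -0.22 -0.5 ] None
pick 30 [0.84 0.22 0.5 ] None
pick 40 [-0.74 -0.19 -0.64] [ 15.57424929  34.69619271 121.92285531 182.37098344  16.62771267
  88.5364662 ]
pick 40 [0.74 0.19 0.64] [ 15.57424929  34.69619271 121.92285531 182.37098344  16.62771267
 -91.4635338 ]
place 50 [-0.64  0.06 -0.77] 0.1 [ 
[... 1094 characters left out ...]

  89.90924872]
place 70 [ 0.34 -0.03  0.94] 0.1 [ -5.30734176  66.59326381 143.57887098 179.70658163 100.17173926
 -90.15693587]
place 70 [ 0.34 -0.03  0.94] 0.16 [ -5.30734176  53.31345249 143.83896988 179.71083627  87.15219366
 -90.09075128]
place 80 [-0.17  0.02 -0.98] 0.1 [ -5.32800556  80.43219611 143.57695568 179.61032525 124.00837684
  89.72508894]
place 80 [-0.17  0.02 -0.98] 0.16 [ -5.32800556  70.32874592 146.63323813 179.63758747 116.9613603
  89.77872605]
place 80 [ 0.17 -0.02  0.98] 0.1 [ -5.32800556  80.43219611 143.57695568 179.61032525 124.00837684
 -90.27491106]
place 80 [ 0.17 -0.02  0.98] 0.16 [ -5.32800556  70.32874592 146.63323813 179.63758747 116.9613603
 -90.22127395]
```

Run:
```python
from h import *
R=np.array([[1,0,0],[0,-1,0],[0,0,-1.]])
for pos in ([.53,.11,.30],[.53,.11,.26]):
    try: ctrl.goto(pos,R);break
    except ctrl.MotionError as e: print(e)
p=cam("wrist");im=ctrl.read_camera("wrist");cv2.imwrite("pics/w1.png",im);np.save("w1.npy",p["pose"])
print(ctrl.current_t(),ctrl.current_tool_pos(),ctrl.current_q().round(1) if hasattr(ctrl.current_q(),'round') else ctrl.current_q())
```

```text
2.8583 [0.53016257 0.10943348 0.29991287] [ 5.3 17.1 81.5 -0.  81.4 95.4]
```

View pics/w1.png

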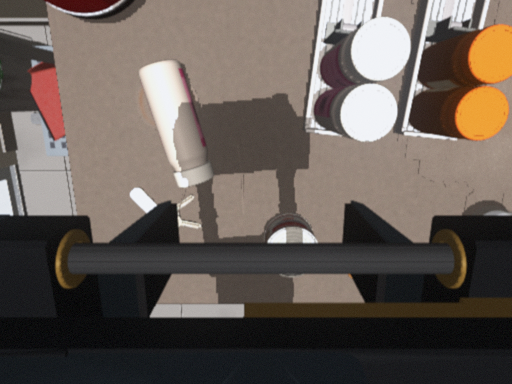

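Run:
```python
from h import *
im=cv2.imread("pics/w1.png");p=ctrl.camera_params("wrist");p["pose"]=np.load("w1.npy")
hsv=cv2.cvtColor(im,cv2.COLOR_BGR2HSV)
m=(hsv[:,:,2]>150).astype(np.uint8)
r=np.zeros_like(m);r[50:192,125:230]=m[50:192,125:230]
r=cv2.morphologyEx(r,cv2.MORPH_OPEN,np.ones((7,7)))
c=max(cv2.findContours(r,0,1)[0],key=cv2.contourArea);print("jar rect",cv2.minAreaRect(c),cv2.boundingRect(c))
W=ray(p,c[:,0,:],.0275)[:,:2].astype(np.float32)
rc=cv2.minAreaRect(W*1000);print("jar world z.0275 rect",rc)
# caps
w=((hsv[:,:,2]>185)&(hsv[:,:,1]<40)).astype(np.uint8);w[:,:300]=0;w[145:]=0
w2=cv2.morphologyEx(w,cv2.MORPH_OPEN,cv2.getStructuringElement(2,(25,25)))
for c in cv2.findContours(w2,0,1)[0]:
    if cv2.contourArea(c)>500:
        (x,y),rad=cv2.minEnclosingCircle(c);print("cap",x,y,rad,cv2.contourArea(c),ray(p,(x,y),.164)[0].round(4), "r_exp",327.5*.0265/(p["pose"][2,3]-.164))
big=cv2.resize(im[0:150,290:512],None,fx=3.5,fy=3.5,interpolation=cv2.INTER_CUBIC);cv2.imwrite("pics/w1c.png",big)
o=im.copy();cv2.imwrite("pics/w1j.png",cv2.resize(r*255,None,fx=1,fy=1))
```

```text
jar rect ((161.92918395996094, 125.70097351074219), (130.8536834716797, 65.35002136230469), 76.67547607421875) (125, 60, 82, 128)
jar world z.0275 rect ((565.8489379882812, 238.8472900390625), (168.8652801513672, 87.34779357910156), 10.795448303222656)
cap 368.9761962890625 112.28095245361328 29.813220977783203 2496.5 [0.5902 0.0099 0.164 ] r_exp 28.41604389082362
cap 380.5 48.0 32.500099182128906 2881.5 [0.6447 0.0042 0.164 ] r_exp 28.41604389082362
cap 344.5 5.5 23.162569046020508 798.0 [0.6782 0.0376 0.164 ] r_exp 28.41604389082362
```

View pics/w1c.png

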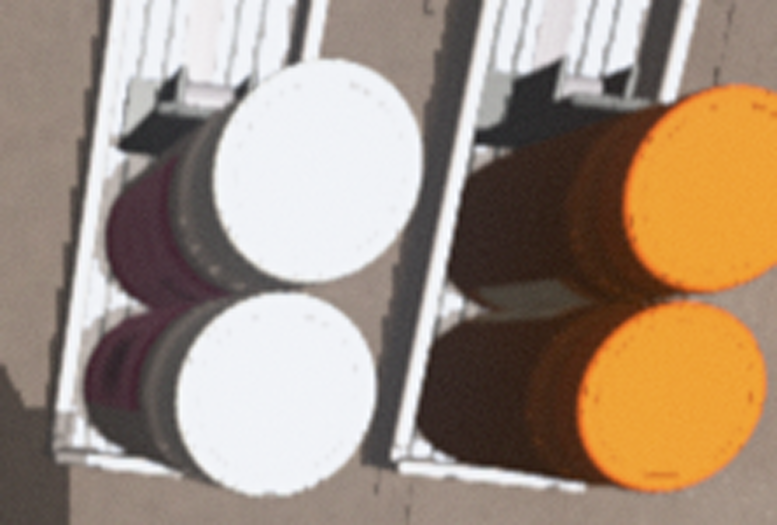

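The crop shows tall caps 1 and 2 at about px (369,112) and (381,49), and the tray's left rail outer edge running from (306,126) to (321,0). Next I'll compute the tray frame and segment the jar with a stricter mask.

Run:
```python
from h import *
im=cv2.imread("pics/w1.png");p=ctrl.camera_params("wrist");p["pose"]=np.load("w1.npy")
hsv=cv2.cvtColor(im,cv2.COLOR_BGR2HSV)
print("bg V",np.percentile(hsv[60:180,215:235,2],[5,50,95]),np.percentile(hsv[60:180,90:125,2],[5,50,95]))
for th in(175,190):
    r=np.zeros(im.shape[:2],np.uint8);r[50:192,125:230]=(hsv[50:192,125:230,2]>th)
    r=cv2.morphologyEx(r,cv2.MORPH_OPEN,cv2.getStructuringElement(2,(13,13)))
    c=max(cv2.findContours(r,0,1)[0],key=cv2.contourArea)
    W=ray(p,c[:,0,:],.0275)[:,:2].astype(np.float32)
    print(th,cv2.boundingRect(c),cv2.minAreaRect(W*1000),cv2.boxPoints(cv2.minAreaRect(W*1000)).round(1).tolist())
a,b,l=[ray(p,q,z)[0] for q,z in(((306.3,125.7),.029),((320.9,0),.029),((306.3,130),.034))]
d=(b-a)[:2];d/=np.linalg.norm(d);n=np.array([-d[1],d[0]])
print("rail yaw",np.degrees(np.arctan2(d[1],d[0])),"a",a,"lip corner",l)
for c in((.5902,.0099),(.6449,.0040)):
    v=np.array(c)-a[:2];print("cap rel outer rail: lateral",v@n,"along from lip",(np.array(c)-l[:2])@d)
t=cam("top");ti=cv2.imread("pics/top0.png");h2=cv2.cvtColor(ti,cv2.COLOR_BGR2HSV)
m=((h2[:,:,2]>205)&(h2[:,:,1]<40)).astype(np.uint8)
for nm,(x0,y0) in(("c1",(245,158)),("c2",(252,132))):
    print()
cv2.imwrite("pics/t0c.png",np.hstack([cv2.resize(ti[140:225,150:200],None,fx=6,fy=6,interpolation=2)[:510],cv2.resize(ti[85:200,240:300],None,fx=4.43,fy=4.43,interpolation=2)[:509].repeat(1,0) if 0 else cv2.resize(ti[85:205,240:300],(300,510),interpolation=2)]))
```

```text
bg V [ 78.  83. 154.] [147. 151. 155.]
175 (139, 60, 48, 84) ((600.4810180664062, 229.17724609375), (101.60665893554688, 51.217628479003906), 15.096220970153809) [[544.7999877929688, 240.6999969482422], [558.0999755859375, 191.1999969482422], [656.2000122070312, 217.6999969482422], [642.9000244140625, 267.1000061035156]]
190 (140, 61, 45, 81) ((601.331298828125, 230.07177734375), (98.5776596069336, 48.59737777709961), 15.176398277282715) [[547.4000244140625, 240.60000610351562], [560.0999755859375, 193.6999969482422], [655.2999877929688, 219.5], [642.5, 266.3999938964844]]
rail yaw -4.839771873763043 a [0.569277   0.04790915 0.029     ] lip corner [0.56403431 0.04841382 0.034     ]
cap rel outer rail: lateral -0.03610836221917343 along from lip 0.02932179449675334
cap rel outer rail: lateral -0.037372312199544414 along from lip 0.08432454379573956
```

View pics/t0c.png

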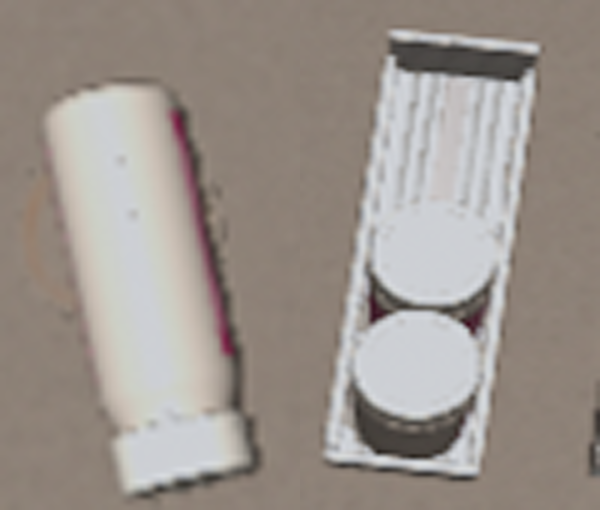

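```bash
cat >> h.py <<'E'
def ori(yaw,a,s):
    y_,a=np.radians([yaw,a]);h=np.array([np.cos(y_),np.sin(y_),0]);z=np.sin(a)*h-np.cos(a)*np.array([0,0,1]);y=s*np.array([-np.sin(y_),np.cos(y_),0])
    return np.c_[np.cross(y,z),y,z]
def tcp(g,R): return np.asarray(g,float)+.019*R[:,2]
JF=np.array([.650,.238]);JY=15.0
G=np.r_[JF-.104*np.array([np.cos(np.radians(JY)),np.sin(np.radians(JY))]),.031]
T=np.array([.591,.009]);TY=-5.3;L=np.array([np.cos(np.radians(TY)),np.sin(np.radians(TY))])
def place(off,footz,pitch=50,yaw=TY):
    R=ori(yaw,pitch,-1);return tcp(np.r_[T+off*L,footz+.104],R),R
E
python3 - <<'E'
from h import *
def q(n,g,R): 
    k=ctrl.ik(tcp(g,R),R);print(n,None if k is None else np.round(k,1))
for pt in(50,55,60):
  for z in(.1,.12,.15): q(("A",pt,z),np.r_[G[:2],z],ori(JY,pt,1))
q("B",G,ori(JY,40,1)); q("B38",G,ori(JY,38,1))
for pt in(70,80): 
  for z in (.25,.3): q(("C",pt,z),np.r_[G[:2],z],ori(JY,pt,1)); q(("D",pt,z),[.5,.11,z],ori(JY,pt,-1))
for pt in(50,60,70): q(("E",pt),[.52,.015,.2],ori(TY,pt,-1))
for off,z in((-.072,.045),(-.0,.045),(.006,.045),(.006,.006)):
    P,R=place(off,z);k=ctrl.ik(P,R);print(off,z,None if k is None else np.round(k,1))
E
```

```text
('A', 50, 0.1) [ 15.4  40.1 130.6 180.4  40.7  89.9]
('A', 50, 0.12) [ 15.4  36.6 130.  180.5  36.6  89.9]
('A', 50, 0.15) [ 15.4  31.4 128.8 180.5  30.2  89.8]
('A', 55, 0.1) [ 15.4  45.1 133.8 180.4  53.8  90. ]
('A', 55, 0.12) [ 15.4  41.3 133.3 180.4  49.6  90. ]
('A', 55, 0.15) [ 15.4  35.6 132.3 180.5  42.9  89.9]
('A', 60, 0.1) [ 15.4  50.9 136.5 180.4  67.4  90.1]
('A', 60, 0.12) [ 15.4  46.9 136.3 180.4  63.2  90. ]
('A', 60, 0.15) [ 15.4  40.9 135.5 180.4  56.4  90. ]
B [ 15.3  43.9 125.1 180.4  29.1  89.9]
B38 [ 15.3  42.7 123.7 180.5  24.4  89.8]
('C', 70, 0.25) [ 15.4  31.8 137.2 180.5  58.9  89.9]
('D', 70, 0.25) [ -9.1  38.8 151.4 157.   79.3 -94.2]
('C', 70, 0.3) [ 15.4  21.4 133.7 180.6  45.1  89.7]
('D', 70, 0.3) [ -9.1  20.5 145.1 152.8  57.  -83. ]
('C', 80, 0.25) [ 15.5  45.9 142.3 180.5  88.2  90.1]
('D', 80, 0.25) None
('C', 80, 0.3) [ 15.5  33.7 139.8 180.5  73.5  89.9]
('D', 80, 0.3) None
('E', 50) [ -4.6  21.  135.1 181.3  26.2 -90.7]
('E', 60) [ -4.5  33.  143.9 180.9  56.9 -90.1]
('E', 70) None
-0.072 0.045 [ -4.4  32.2 138.9 181.   41.1 -90.2]
-0.0 0.045 [ -4.6  31.6 128.5 181.   30.1 -90.5]
0.006 0.045 [ -4.6  31.6 127.6 181.   29.3 -90.5]
0.006 0.006 [ -4.6  38.2 129.1 180.8  37.3 -90.2]
```

Run:
```python
from h import *
ctrl.command_gripper(1.0)
R=ori(JY,55,1);ctrl.goto(tcp(np.r_[G[:2],.15],R),R)
R2=ori(JY,40,1);print(ctrl.move_l(tcp(G,R2),.08,R2,contact_N=8))
print(ctrl.current_tool_pos(),tcp(G,R2),ctrl.current_contact_force())
ctrl.command_gripper(0.45)
print("width",ctrl.current_grip_width()*91,ctrl.current_grasp_force(),ctrl.current_contact_force(),ctrl.current_t())
cv2.imwrite("pics/g1.png",ctrl.read_camera("scene")[80:260,120:400])
```

```text
False
[0.56127756 0.21423299 0.01669876] [0.56134053 0.21424377 0.01644516] [-0.37973035  1.34408924 -0.27583137]
width 54.166740742886255 29.99985784292221 [-0.70692919  0.71439481  0.12586623] 8.175
```

View pics/g1.png

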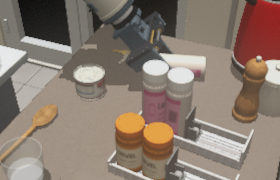

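The gripper has closed on the jar (54 mm, 30 N). The view shows the fingers around it and the rest of the scene undisturbed. Now I'll lift, flip and bring it upright in front of the row.

Run:
```python
from h import *
ctrl.command_gripper(0.3)
R=ori(JY,55,1);ctrl.move_l(tcp(np.r_[G[:2],.15],R),.1,R)
R=ori(JY,70,1);ctrl.move_l(tcp(np.r_[G[:2],.30],R),.15,R)
q=np.array(ctrl.current_q());q[5]-=180;ctrl.movej(list(q))
print(ctrl.current_grip_width()*91,ctrl.current_tool_pos())
P,R=place(-.075,.10,60);ctrl.goto(P,R)
P,R=place(-.075,.05);ctrl.move_l(P,.1,R)
ctrl.sleep(.3)
print(ctrl.current_grip_width()*91,ctrl.current_tool_pos(),P,ctrl.current_contact_force(),ctrl.current_t())
im=ctrl.read_camera("scene");p=cam("scene")
cv2.imwrite("pics/e1.png",cv2.resize(im[90:260,160:370],None,fx=3,fy=3,interpolation=2))
# expected axis foot & top of the held jar
f=np.r_[T-.075*L,.05];print(proj(p,[f,f+[0,0,.158]]))
```

```text
54.31525460670976 [0.56676603 0.21565776 0.29280726]
54.44636309980272 [0.53070121 0.01464579 0.1418372 ] [0.53081327 0.01458335 0.14178704] [ 0.27484081  0.28663005 -1.31246913] 15.6167
[[244.47173694 179.19464112]
 [242.80374872 119.08752933]]
```

View pics/e1.png

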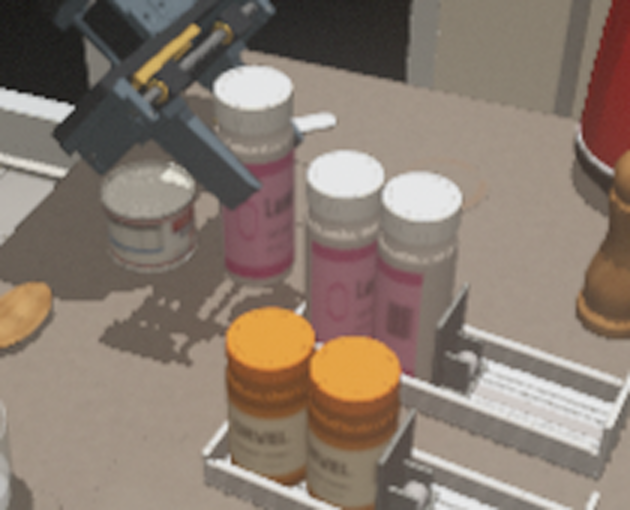

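The held jar is upright, with its cap at px (244.3,119.3) and its foot near (246,179). The row caps are at (275,149) and (300.7,155.3). I'll compare them in the same camera.

Run:
```python
from h import *
im=cv2.imread("pics/e1.png");hsv=cv2.cvtColor(im,cv2.COLOR_BGR2HSV)
p=cam("scene")
for (x,y),z in(((253,88),.208),((345,177.5),.164),((422,196),.164)):
    uv=(160+x/3-.33,90+y/3-.33);w=ray(p,uv,z)[0];v=w[:2]-T
    print(w.round(4),"along",v@L,"lat",v@[-L[1],L[0]])
```

```text
[0.5184 0.0171 0.208 ] along -0.07301736514611881 lat 0.0013876009107626945
[0.5908 0.0026 0.164 ] along 0.0003657747526381223 lat -0.0064324270457309825
[0.6447 0.0023 0.164 ] along 0.05405570595134983 lat -0.0016662730133959788
```

Run:
```python
from h import *
sc=ctrl.read_camera("scene");tp=ctrl.read_camera("top")
for n,im in(("scene",sc),("top",tp)):
    p=cam(n);h=cv2.cvtColor(im,cv2.COLOR_BGR2HSV)
    for nm,off,z in(("held",-.075,.208),("j1",0,.164),("j2",.055,.164)):
        X=np.r_[T+off*L,z];u,v=proj(p,X)[0].round().astype(int)
        ref=im[v-4:v+5,u-4:u+5].reshape(-1,3).mean(0)
        d=np.abs(im.astype(float)-ref).max(2)<14
        m=np.zeros(d.shape,np.uint8);m[v-22:v+23,u-22:u+23]=d[v-22:v+23,u-22:u+23]
        m=cv2.morphologyEx(m,cv2.MORPH_OPEN,cv2.getStructuringElement(2,(7,7)))
        k,lab,st,ce=cv2.connectedComponentsWithStats(m);i=lab[v,u]
        c=max(cv2.findContours((lab==i).astype(np.uint8),0,1)[0],key=cv2.contourArea)
        e=cv2.fitEllipse(cv2.convexHull(c));w=ray(p,e[0],z)[0]-np.r_[T,0]
        print(n,nm,np.round(e[0],1),np.round(e[1],1),ref.round(),"world",(w[:2]+T).round(4),"along",(w[:2]@L).round(4),"lat",(w[:2]@[-L[1],L[0]]).round(4))
cv2.imwrite("pics/top2.png",cv2.resize(tp[80:230,200:310],None,fx=4,fy=4,interpolation=2))
```

```text
scene held [244.1 118.9] [12.2 24.2] [230. 229. 228.] world [0.5185 0.0175] along -0.073 lat 0.0018
scene j1 [274.7 147.7] [13.8 23.4] [231. 230. 229.] world [0.5895 0.0061] along -0.0012 lat -0.003
scene j2 [300.1 155.3] [14.6 22.6] [231. 230. 230.] world [0.6446 0.0012] along 0.0541 lat -0.0028
top held [260.2 202. ] [26.  26.6] [219. 215. 212.] world [0.5205 0.0137] along -0.0707 lat -0.0019
top j1 [264.  170.4] [23.4 24.6] [219. 215. 212.] world [0.5899 0.0063] along -0.0008 lat -0.0028
top j2 [266.8 144.1] [22.9 24.2] [219. 215. 212.] world [0.6449 0.0013] along 0.0544 lat -0.0027
```

View pics/top2.png

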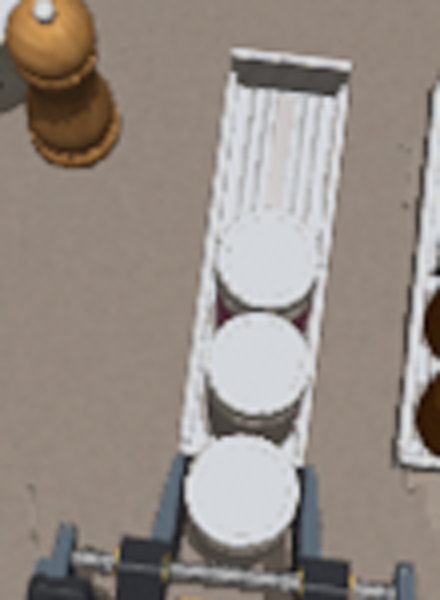

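The top view shows the held jar upright in line with the lane, at px (260,202). Both cameras put the row 2.8 mm to the right of my assumed line and the held jar 3 mm ahead, so I'll correct for that and push.

```bash
cat >> h.py <<'E'
T=T-.0028*np.array([-L[1],L[0]])
E
python3 - <<'E'
from h import *
P,R=place(-.075,.045);ctrl.move_l(P,.05,R)
for o in(-.03,.003):
    P,R=place(o,.045);ctrl.move_l(P,.04,R);print(o,ctrl.current_contact_force(),ctrl.current_tool_pos()-P)
ctrl.sleep(.3)
print(ctrl.current_t(),ctrl.current_contact_force(),ctrl.current_wrist_torque())
tp=ctrl.read_camera("top");sc=ctrl.read_camera("scene")
cv2.imwrite("pics/p1.png",np.hstack([cv2.resize(tp[80:220,210:310],(400,560),interpolation=2),cv2.resize(sc[100:240,220:320],(400,560),interpolation=2)]))
E
```

```text
-0.03 [-1.32869371  0.63418722 -1.80839504] [-4.36161540e-05  5.79927566e-06 -4.40572176e-05]
0.003 [-0.8665899  -0.83812052 -2.86045545] [-9.87307122e-05  2.10436927e-05 -6.74973509e-05]
18.5833 [-2.23224932 -0.25800769 -2.86648936] [0.13144104 1.10424227 0.02093926]
```

View pics/p1.png

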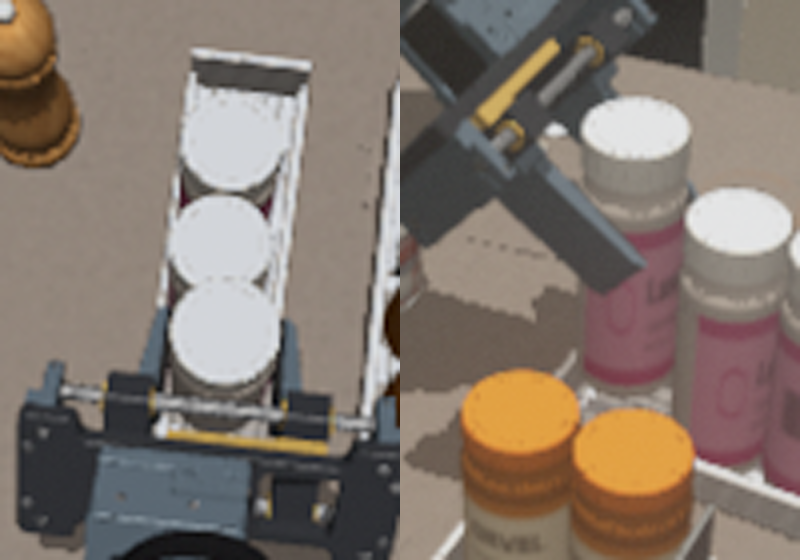

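The row is pushed back and upright, and the held jar is behind the lip. Now I'll lower it gently.

Run:
```python
from h import *
P,R=place(.003,.016);c=ctrl.move_l(P,.04,R,contact_N=7);print(c,ctrl.current_tool_pos()-P,ctrl.current_contact_force())
if not c:
    P,R=place(.003,.001);c=ctrl.move_l(P,.015,R,contact_N=4);print(c,ctrl.current_tool_pos()-P,ctrl.current_contact_force())
print(ctrl.current_t())
tp=ctrl.read_camera("top");sc=ctrl.read_camera("scene")
cv2.imwrite("pics/l1.png",np.hstack([cv2.resize(tp[80:220,210:310],(400,560),interpolation=2),cv2.resize(sc[100:240,220:320],(400,560),interpolation=2)]))
```

```text
True [-0.00034351  0.00031625  0.00464377] [-0.15902523  3.45953494 -3.01365241]
19.2667
```

View pics/l1.png

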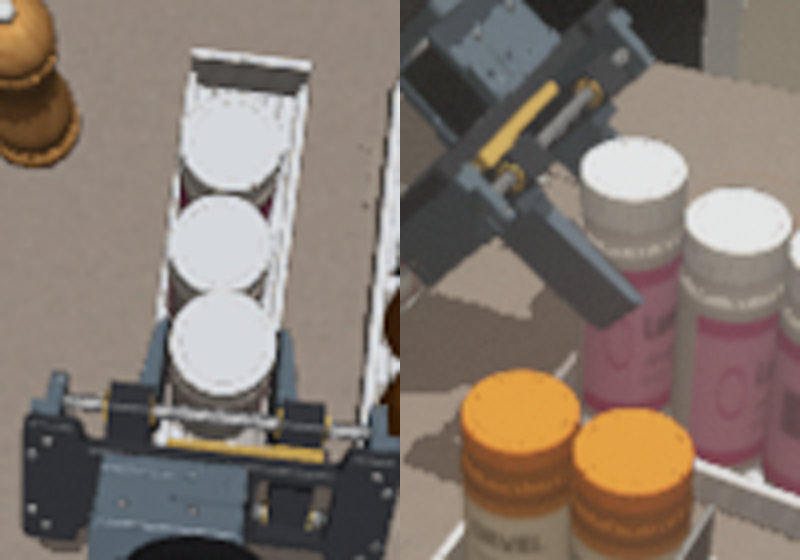

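It touched sideways (about +3.5 N in y) once between the rails. I'll ease it left, watching the force.

Run:
```python
from h import *
n=np.array([-L[1],L[0],0]);R=place(0,0)[1]
ctrl.sleep(.2);print(ctrl.current_contact_force(),ctrl.current_wrist_torque())
P0=np.array(ctrl.current_tool_pos())
for k in range(1,7):
    ctrl.move_l(P0+n*.001*k,.01,R);ctrl.sleep(.15);f=np.array(ctrl.current_contact_force());print(k,f.round(2),np.round(ctrl.current_wrist_torque(),2))
    if f[1]<-2.5: break
print(ctrl.current_t())
```

```text
[-1.70982405  3.76443596 -4.32332137] [1.08587097 1.10876738 0.55658741]
1 [-4.05 -0.06 -0.76] [ 0.13  1.11 -0.03]
2 [-4.22  0.07  0.92] [ 0.05  0.93 -0.1 ]
3 [-5.27 -0.68 -0.05] [-0.1   1.01 -0.3 ]
4 [-4.73 -2.05 -0.14] [-0.31  1.16 -0.47]
5 [-4.09 -1.29  0.01] [-0.09  1.26 -0.32]
6 [-3.92 -1.13 -1.41] [ 0.01  1.32 -0.17]
21.9833
```

Run:
```python
from h import *
n=np.array([-L[1],L[0],0]);R=place(0,0)[1]
P=np.array(ctrl.current_tool_pos())-n*.0017;ctrl.move_l(P,.02,R);ctrl.sleep(.2)
print(ctrl.current_contact_force())
foot=P[2]-place(0,0)[0][2];print("foot z",foot)
c=ctrl.move_l(P+[0,0,-(foot-.001)],.015,R,contact_N=5);ctrl.sleep(.2)
print(c,"foot z",ctrl.current_tool_pos()[2]-place(0,0)[0][2],ctrl.current_contact_force(),ctrl.current_wrist_torque(),ctrl.current_t())
```

```text
[-2.79189393e+00  3.13134152e-03 -3.33223630e+00]
foot z 0.0212723879978466
True foot z 0.019871105256396446 [-0.34752639 -0.20173482 -1.01614581] [ 0.11158262  0.66393095 -0.05139429] 22.9667
```

Run:
```python
from h import *
R=place(0,0)[1]
for k in range(14):
    P=np.array(ctrl.current_tool_pos())-[0,0,.002];c=ctrl.move_l(P,.02,R,contact_N=12);ctrl.sleep(.1)
    f=np.array(ctrl.current_contact_force());fz=ctrl.current_tool_pos()[2]-place(0,0)[0][2]
    print(c,round(fz,4),f.round(2),np.round(ctrl.current_wrist_torque(),2))
    if f[2]>4 or np.hypot(f[0],f[1])>9: break
print(ctrl.current_t())
```

```text
False 0.0176 [-1.84 -0.49 -3.04] [0.11 0.98 0.03]
False 0.0154 [-1.57  1.47 -3.35] [ 0.1   1.04 -0.  ]
False 0.0133 [-0.94  0.18 -2.71] [ 0.08  1.02 -0.01]
False 0.0112 [-1.76 -0.57 -2.13] [0.14 1.04 0.02]
False 0.0091 [-0.82  1.12 -3.42] [0.12 0.99 0.02]
False 0.007 [-1.76  0.16 -2.45] [ 0.14  0.94 -0.02]
False 0.0048 [-1.64  0.96 -3.05] [ 0.11  0.99 -0.02]
True 0.0033 [-2.63  0.57  6.62] [ 0.    0.08 -0.04]
25.775
```

Floor contact at about 0.004. I'll back off slightly, release, retreat and look.

Run:
```python
from h import *
R=place(0,0)[1];P=np.array(ctrl.current_tool_pos())
ctrl.move_l(P+[0,0,.0007],.01,R);ctrl.sleep(.1);print(ctrl.current_contact_force())
ctrl.command_gripper(1.0);ctrl.sleep(1.0)
ctrl.move_l(P-R[:,2]*.13,.08,R)
ctrl.move_l(P-R[:,2]*.13+[0,0,.08],.12,R)
ctrl.sleep(.5);print(ctrl.current_t(),ctrl.current_contact_force())
tp=ctrl.read_camera("top");sc=ctrl.read_camera("scene")
cv2.imwrite("pics/r1.png",np.hstack([cv2.resize(tp[80:220,210:310],(400,560),interpolation=2),cv2.resize(sc[110:250,230:330],(400,560),interpolation=2)]))
for n,im in(("scene",sc),("top",tp)):
    p=cam(n)
    for nm,off in(("jar",-.001),("j1",.054),("j2",.109)):
        X=np.r_[T+off*L,.164];u,v=proj(p,X)[0].round().astype(int)
        ref=im[v-4:v+5,u-4:u+5].reshape(-1,3).mean(0)
        d=np.abs(im.astype(float)-ref).max(2)<14
        m=np.zeros(d.shape,np.uint8);m[v-22:v+23,u-22:u+23]=d[v-22:v+23,u-22:u+23]
        m=cv2.morphologyEx(m,cv2.MORPH_OPEN,cv2.getStructuringElement(2,(7,7)))
        lab=cv2.connectedComponents(m)[1];c=max(cv2.findContours((lab==lab[v,u]).astype(np.uint8),0,1)[0],key=cv2.contourArea)
        e=cv2.fitEllipse(cv2.convexHull(c));w=(ray(p,e[0],.164)[0]-np.r_[T,0])[:2]
        print(n,nm,"along",(w@L).round(4),"lat",(w@[-L[1],L[0]]).round(4))
```

```text
[-2.59552982  0.07780039 -1.53446665]
30.975 [ 0.95429765  0.33871821 -0.05630665]
scene jar along -0.0007 lat 0.0029
scene j1 along 0.0544 lat 0.0054
scene j2 along 0.1089 lat 0.0025
top jar along -0.0004 lat 0.003
top j1 along 0.0537 lat 0.0048
top j2 along 0.1105 lat 0.0023
```

View pics/r1.png

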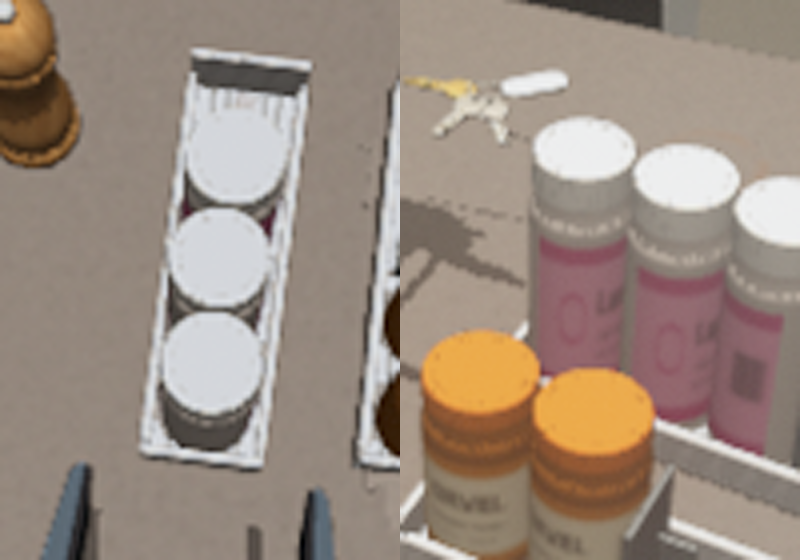

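All three jars stand in the lane. The replaced jar is where the front jar stood, the row has closed up against it, and the gripper is clear.

```bash
python3 -c "
from bench import ctrl
print(ctrl.sign_off(),ctrl.current_t())"
```

```text
the job is handed in; nothing more can be done
the job is handed in; nothing more can be done
```

The job is handed in: the last pictures show the toppled jar upright at the front of the tall-jar tray against the lip, the row closed up behind it and still standing, the gripper clear and about 31 s used; the hand-in call gave no verdict.

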